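Snap the bar light onto its bench stand

TASK

Put the yellow battery bar light on the bench stand: slide its square tube down over the stub until it sits fully home on the foot and the red spring button pops out through the hole in the tube, then let go. Leave the blue light, whose tube has no holes, standing where it is.

Things in the scene. Friction and masses are not known exactly. Their poses are not given: they have to be found in the camera images.
- yellow_light_head (a point): Yellow bar light, loose, 138 mm tall, 160 g: head 40 (x) x 90 (y) x 28 (z) mm on a square tube 35 mm outside, 29 inside, open below, with a black 43 mm shoe whose mouth flares to 36. Point: centre of head, on the tube's axis, 124 mm above the lower end; z up. 20 mm square holes in the tube's +x and -x walls, centred 36 mm up: fits either way round, not turned a quarter. Grip head across x.
- blue_light_head (a point): Blue bar light, the same size and build and loose too, but its tube has no holes: not for this stand. Same point and axes as on the yellow one.
- stub_top (a point): Stand fixed to the bench: dark foot 90 x 90 x 12 mm, upright square stub 24 mm wide rising 60 mm above the foot, top 14 mm tapered. Point: centre of the stub's top, 72 mm above the bench; z up, x and y square to its faces, button in the -x face. Light fully home: its lower end on the foot, head centre 64 mm above this point, its x axis along this x axis (either way round).
- stub_button (a joint): Red round spring button, 14 mm across, in the stub's -x face, centred 36 mm above the foot. Value in m: 0 = out (9 mm proud), up to 0.011 pushed in. Spring 4 N out, 9 N fully in. The tube's flared mouth pushes it in by 4 mm or more on the way down: a push of a few N, more than the light's own weight; over the last 8 mm it springs out through the hole.
Not all that is in view belongs to the job. What is shaped like the part that bears yellow_light_head but green is not meant.

How it is judged:
At the end, for the whole second after the job is handed in: The yellow light is over the stub, its lower end within 4 mm of the foot, its axis within 10 mm of the stub's and upright within 7 degrees, its x axis within 14 degrees of the stand's; the button is out to within 2.5 mm, through the hole; the blue light is within 50 mm of where it stood (z of yellow_light_head in the frame of stub_top below 0.068 m and horizontal distance between yellow_light_head and stub_top below 0.01 m and angle between yellow_light_head's own z axis and vertical below 0.12 rad and angle between the x axis of yellow_light_head and the x axis of stub_top, either way round below 0.25 rad and value of joint stub_button below 0.0025 m and distance of blue_light_head from where it was at the start of the episode below 0.05 m); the robot touches nothing.
It fails at once if the blue light is moved by more than 50 mm or knocked over (distance of blue_light_head from where it was at the start of the episode above 0.05 m).
It also fails if it takes over 43 s, if anything falls off the work surface, if the arm or the gripper's body presses on something with over 40 N, if the wrist force passes 120 N, or if a joint passes its speed limit or range.

ROBOT

A 6-joint arm with a two-finger parallel gripper is mounted at the origin on a cart in front of the work surface, level with it; the furniture and walls round the work are solid. World frame = base frame: x ahead of the robot, y to its left, z up, the work surface at z = 0. Lengths are in m, angles in rad, forces in N, time in s.
With the tool pointing down it reaches from about 0.375 to 0.925 m from the base axis. Payload 5.7 kg.
Tool frame: the origin (TCP) lies midway between the tips of the shut fingers; the grasp point (between the pads) lies 19 mm behind it (r.grip_point_offset is the distance from the TCP to the grasp point, in m); z points along the fingers, y is the line along which they close (so a half turn about z gives the same grasp; the last joint's range is limited). The gripper opens to 85 mm and grips with 20 to 120 N. Pads are 22 mm wide; open, the fingers measure 114 mm over their backs; the gripper's body (76 mm by 85 mm) begins 54 mm behind the grasp point. The pads swing forward as they close: fully open they stand 13 mm farther back than shut.
Start: joints at [1.123, 0.359, 1.51, -0, 1.272, -0.115], TCP at [0.196, 0.567, 0.231] pointing down, gripper open.
Joint ranges: [-2.97, 2.97], [-1.01, 2.36], [0.21, 2.38], [-0.96, 4.11], [0.2, 2.71], [-2.98, 2.98]. Speed limits (rad/s): [2.39, 2.39, 3.14, 3.14, 3.14, 3.14].

INTERFACE

Orientations are given as a 3x3 rotation matrix whose columns are the frame's x, y, z axes.
In Python, from cell import r, cams, finder gives the robot as it stands. The module is installed in compiled form; this text tells all that it offers.
- The arm moves only by the tool apply_moves, never from a script. Its argument "rows" is a list that holds one entry, the list of rows, each a list of 7 numbers: the shift along the tool's x, y, z in mm, then the turn, a rotation vector about the tool's x, y, z in degrees, then the opening, from -1 (shut) to 1 (fully open). A call has 1 to 20 rows; each row is the pose to reach, as a shift and turn from the pose commanded when the call began, along the tool's axes at that moment; what a row does not reach only later rows make up. A row lasts 1/10 s, in which the tool goes at most 50 mm and 8.59 degrees, less where a joint would pass 70% of its speed; a pose out of reach is approached as far as the arm can. A call with a gripper value outside its range is refused whole. The fingers move at their own pace and stop on an object; "squeeze" is the grip in N (left out, the last holds). Time passes only in rows, so rows that repeat a pose let the fingers close. It gives the time, the measured TCP pose, the force, the opening and the grip force at its end, in the units of the state.
- r.state(): the state, without advancing time (a new reading comes with each control period).
- cams.snapshot(name): name is "side" or "top"; returns the picture (480x640x3 uint8, red, green, blue); there is no depth.
- cams.calibration(name): a dict with "intrinsics" (3x3 intrinsics, pixels), "k1" (the pictures are not rectified: a ray, as slopes to the right and down, at radius r is drawn at 1 + k1 r^2 times it, then the intrinsics apply), "R" (3x3) and "t" (3): a world point X has camera coordinates R X + t. Camera axes: x right, y down, z forward; pixel columns grow to the right and rows downward; lengths in m; the calibration is good to about 2 mm. A picture is of the moment at which its call begins. calibration takes no time and is no camera call.
- r.sign_off(): hands the job in; it is judged then, once.
Trained networks look in the newest picture that a camera, given by its name, has taken for a name from the list of things; names that differ only in an ending like _2 or _b are one class to them, and where a whole thing is asked for, a point or a joint stands for the part that bears it (a point fixed in the world has none). Each returns a list of dicts, best first, with "p" (0 to 1); they miss things now and then, are a little off and sometimes report something else, mostly with a low value. They report only what shows in the picture. A call takes as long as a camera call. They do not tell look-alikes from the thing itself.
- finder.recognise(label, camera): "location" ([column, row] as shares, 0 to 1, of the picture: columns of its width, rows of its height, amid what is visible of it).
- finder.trace(label, camera): "region" (480x640 bool, what is visible of it) and "location" ([column, row] as shares, 0 to 1, of the picture: columns of its width, rows of its height, amid what is visible of it).
- finder.place_of(label, camera): "location" ([column, row] as shares, 0 to 1, of the picture: columns of its width, rows of its height: a listed point, or the origin of a listed thing).
The state is a dict: "time_s": time; "joint_positions": joint angles; "qd": joint speeds; "tau": joint torques, N m; "tcp_pos": TCP position; "eef_rot": TCP orientation; "wrist_force": force on the tool from outside, world axes, zero at the start; "ft_torque": the same for the moment, N m; "gripper_width": finger opening in m; "finger_force": force on a finger pad.
Only numpy, scipy, OpenCV 4.12 (cv2) and the standard library are available. Lean on these libraries where they do the work, as an engineer would, in place of code of your own. Each camera call takes 0.05 s, during which the arm holds its last target. There are 200 camera calls.

## Working session

There is one attempt and no reset: what is moved stays moved. The work goes in short steps, Python scripts to look and compute and a tool call to move; the robot and the scene stay as the last step left them, time stands still between calls to the robot, and variables do not carry over. Pictures are saved under pics/ and viewed, at most 10 in all, crops included, and the job is handed in when it is done.

Besides the shell and the picture viewer there is one more tool, called after "Call:" in YAML: its name, and indented under it one key for each argument. apply_moves: Moves the arm, as the interface text tells. Its arguments: {"type":"object","properties":{"rows":{"type":"array"},"squeeze":{"type":"number"}},"required":["rows"]}

```bash
mkdir -p pics
cat > h.py <<'E'
import numpy as np, cv2
from cell import r,cams,finder
def snap(n,f):
    im=cams.snapshot(n); cv2.imwrite(f,im[:,:,::-1]); return im
def ray(n,px):
    c=cams.calibration(n);K=np.array(c["intrinsics"]);R=np.array(c["R"]);t=np.array(c["t"])
    d=(np.linalg.inv(K)@[px[0],px[1],1])[:2]; u=d.copy()
    for _ in range(30): u=d/(1+c["k1"]*(u@u))
    v=R.T@np.array([u[0],u[1],1]); return -R.T@t, v/np.linalg.norm(v)
def atz(n,px,z):
    o,v=ray(n,px); return o+v*(z-o[2])/v[2]
def proj(n,X):
    c=cams.calibration(n);K=np.array(c["intrinsics"]);p=np.array(c["R"])@X+np.array(c["t"]);u=p[:2]/p[2]
    u=u*(1+c["k1"]*(u@u)); return (K@[u[0],u[1],1])[:2]
def tri(a,b):
    (o1,v1),(o2,v2)=a,b
    s=np.linalg.lstsq(np.c_[v1,-v2],o2-o1,rcond=None)[0]
    p,q=o1+s[0]*v1,o2+s[1]*v2; return (p+q)/2,np.linalg.norm(p-q)
E
python3 - <<'E'
from h import *
np.set_printoptions(precision=4,suppress=True)
for n in("top","side"):
    snap(n,f"pics/{n}0.png")
    o,v=ray(n,(320,240));print(n,o,v)
    for l in("yellow_light_head","blue_light_head","stub_top","stub_button"):
        for d in finder.place_of(l,n)[:3]:
            px=np.array(d["location"])*[640,480]
            print(n,l,round(d["p"],2),px.round(1),atz(n,px,.072 if l[0]=="s" else .124)[:2])
s=r.state();print(s["time_s"],s["tcp_pos"],s["eef_rot"],s["gripper_width"])
E
```

```text
top [0.4087 0.3117 1.2272] [ 0.0475 -0.001  -0.9989]
top yellow_light_head 0.96 [311.5 268.7] [0.3937 0.3323]
top yellow_light_head 0.67 [167.1 243.2] [0.4613 0.6769]
top blue_light_head 0.57 [340.1 197.4] [0.562  0.2604]
top stub_top 0.6 [457.5 251. ] [ 0.4285 -0.0314]Traceback (most recent call last):
  File "<stdin>", line 7, in <module>
ValueError: it knows: blue_light_head, stub_top, yellow_light_head
```

View pics/top0.png

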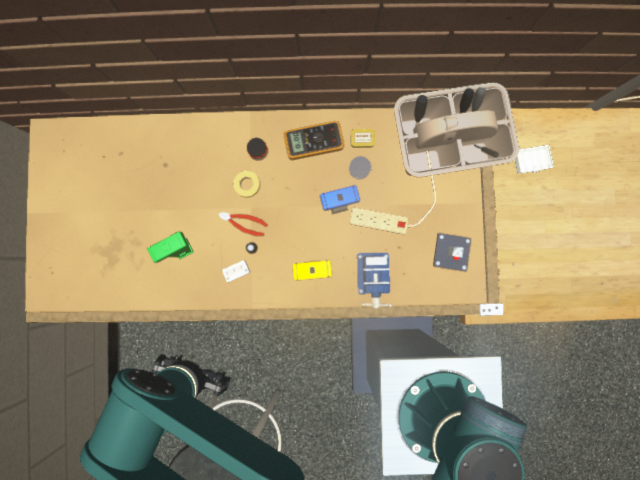

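The top view shows the yellow light at (311,269), the blue at (340,197), the green decoy at (170,246), and the stand at (452,252) with its red button near (456,258). A vise stands between the yellow light and the stand at (374,272).

```bash
cat > m.py <<'E'
from h import *
np.set_printoptions(precision=4,suppress=True)
T=snap("top","pics/top1.png");
L=("yellow_light_head","blue_light_head","stub_top")
P={}
for n in("top","side"):
    if n=="side": snap("side","pics/side0.png")
    for l in L:
        for d in finder.place_of(l,n)[:3]:
            px=np.array(d["location"])*[640,480]; P.setdefault((n,l),[]).append(px)
            print(n,l,round(d["p"],2),px.round(1),atz(n,px,.072 if l[0]=="s" else .124)[:2])
for l in L:
    for a in P.get(("top",l),[]):
        for b in P.get(("side",l),[]):
            print(l,*tri(ray("top",a),ray("side",b)))
# orientation from the top: yellow head top rect at z=.138, foot at z=.012
hsv=cv2.cvtColor(T,cv2.COLOR_RGB2HSV)
def rect(mask,z,name):
    k,lab,st,c=cv2.connectedComponentsWithStats(mask.astype(np.uint8))
    i=1+np.argmax(st[1:,4]); cs,_=cv2.findContours((lab==i).astype(np.uint8),0,1)
    b=cv2.boxPoints(cv2.minAreaRect(np.vstack(cs)))
    W=np.array([atz("top",p,z)[:2] for p in b]);e=np.diff(np.vstack([W,W[:1]]),axis=0)
    print(name,st[i],"ctr",W.mean(0),"len",np.linalg.norm(e,axis=1),"ang",np.degrees(np.arctan2(e[:,1],e[:,0])))
H,S,V=hsv[...,0],hsv[...,1],hsv[...,2]
m=(abs(H.astype(int)-29)<5)&(S>180)&(V>120); m[:,:280]=0;m[:250]=0;m[:,345:]=0;rect(m,.138,"yellow")
m=(V<130)&(S<130); q=np.zeros_like(m);q[225:280,425:478]=1;rect(m&q,.012,"foot")
s=r.state();print(s["time_s"],s["tcp_pos"],s["eef_rot"],s["gripper_width"])
cv2.imwrite("pics/crop0.png",cv2.resize(T[220:300,290:490,::-1],None,fx=4,fy=4,interpolation=2))
E
python3 m.py
```

```text
top yellow_light_head 0.8 [310.4 270.3] [0.39  0.335]
top yellow_light_head 0.63 [169.1 245.6] [0.4555 0.672 ]
top blue_light_head 0.71 [335.4 200.9] [0.5539 0.2717]
top stub_top 0.72 [458.  251.5] [ 0.4271 -0.0326]
side yellow_light_head 0.96 [360.5 249. ] [0.3927 0.3287]
side yellow_light_head 0.2 [329.9 160.6] [0.4388 0.0124]
side blue_light_head 0.97 [292.4 229.3] [0.5634 0.2527]
side stub_top 0.71 [331.  161.8] [ 0.4288 -0.0322]
yellow_light_head [0.3921 0.3343 0.1319] 0.004160785771624312
yellow_light_head [0.4391 0.3228 0.443 ] 0.08800339851536812
yellow_light_head [0.4486 0.5563 0.4725] 0.016303647569346495
yellow_light_head [0.4713 0.5018 0.6291] 0.0752255665661424
blue_light_head [0.5574 0.2712 0.1467] 0.013193680678313465
stub_top [ 0.4279 -0.0332  0.0707] 0.00148000706778439
yellow [293 261  38  19 569] ctr [0.3913 0.3318] len [0.0876 0.0386 0.0874 0.0386] ang [ -86.0539 -176.1396   93.9509    4.1551]
foot [433 234  37  36 817] ctr [ 0.4278 -0.0331] len [0.0867 0.0883 0.0868 0.0879] ang [-10.1345 -99.1198 169.569   80.7949]
0.6 [0.196  0.567  0.2313] [[-0.9451  0.3267 -0.    ]
 [ 0.3267  0.9451 -0.0002]
 [-0.     -0.0002 -1.    ]] 0.08545274900941208
```

View pics/side0.png

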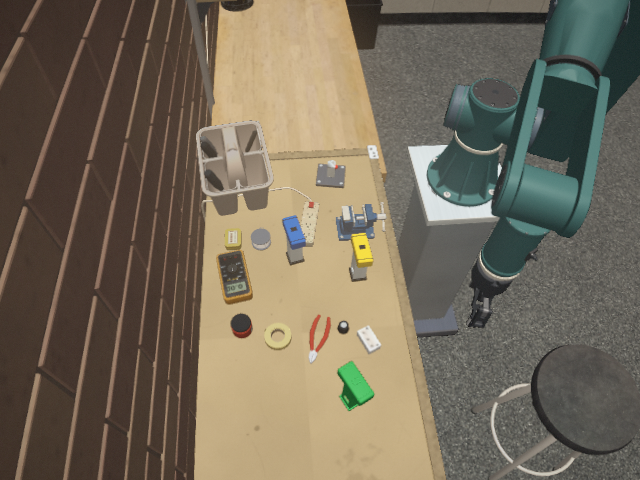

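View pics/crop0.png

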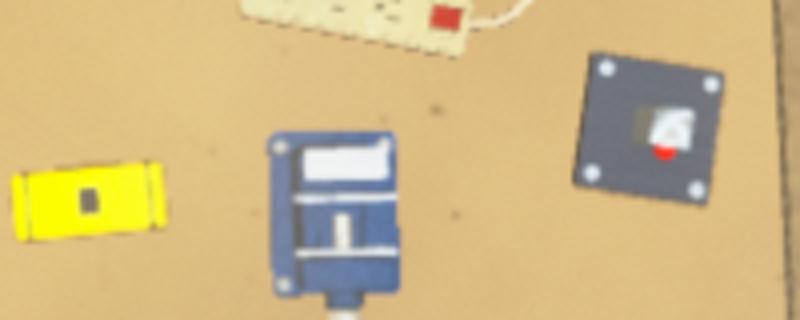

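Side view: yellow at (360,249), blue at (292,230), the stand at (331,175), and the vise at (352,222) between yellow and the stand. I put yellow at (0.391, 0.332) with its x axis at +4°, and the stub at (0.428, -0.033) with its x axis at about -9.5°.

First I'll move above the yellow light.

Call:
apply_moves:
  rows:
    - [[-261,-158,0,0,0,67,1],[-261,-158,0,0,0,67,1],[-261,-158,0,0,0,67,1],[-261,-158,0,0,0,67,1],[-261,-158,0,0,0,67,1],[-261,-158,0,0,0,67,1],[-261,-158,0,0,0,67,1],[-261,-158,0,0,0,67,1],[-261,-158,0,0,0,67,1],[-261,-158,0,0,0,67,1],[-261,-158,0,0,0,67,1],[-261,-158,0,0,0,67,1],[-261,-158,0,0,0,67,1]]

```text
time_s: 1.9
tcp_pos: [0.3908, 0.3327, 0.2313]
eef_rot: [[-0.07, 0.998, -0.0], [0.998, 0.07, -0.0], [-0.0, -0.0, -1.0]]
wrist_force: [-0.1, -0.7, -0.0]
gripper_width: 0.0855
finger_force: 0.0
```

Call:
apply_moves:
  rows:
    - [[0,0,40,0,0,0,1],[0,0,80,0,0,0,1],[0,0,105,0,0,0,1],[0,0,124,0,0,0,1],[0,0,124,0,0,0,1],[0,0,124,0,0,0,-1],[0,0,124,0,0,0,-1],[0,0,124,0,0,0,-1],[0,0,124,0,0,0,-1],[0,0,124,0,0,0,-1],[0,0,124,0,0,0,-1],[0,0,124,0,0,0,-1],[0,0,124,0,0,0,-1]]
  squeeze: 60

```text
time_s: 3.2
tcp_pos: [0.3915, 0.333, 0.1087]
eef_rot: [[-0.069, 0.998, 0.001], [0.998, 0.069, 0.001], [0.001, 0.002, -1.0]]
wrist_force: [-2.0, 0.1, 5.3]
gripper_width: 0.039
finger_force: 59.7
```

Call:
apply_moves:
  rows:
    - [[0,0,-40,0,0,0,-1],[0,0,-80,0,0,0,-1],[0,0,-120,0,0,0,-1],[0,0,-150,0,0,0,-1],[0,0,-150,0,0,0,-1],[0,0,-150,0,0,0,-1]]

```text
time_s: 3.8
tcp_pos: [0.3911, 0.3325, 0.2579]
eef_rot: [[-0.069, 0.998, 0.002], [0.998, 0.069, 0.001], [0.001, 0.002, -1.0]]
wrist_force: [-0.5, 0.1, -2.4]
gripper_width: 0.039
finger_force: 61.7
```

```bash
cat > look.py <<'E'
from h import *
np.set_printoptions(precision=4,suppress=True)
import sys
s=r.state(); tcp=np.array(s["tcp_pos"]);print(s["time_s"],tcp,s["wrist_force"],s["gripper_width"])
for n in("side","top"):
    im=snap(n,f"pics/{n}_{sys.argv[1]}.png")
    if n=="side": S=im
    for l in("yellow_light_head","stub_top"):
        for d in finder.place_of(l,n)[:2]:
            px=np.array(d["location"])*[640,480]
            print(n,l,round(d["p"],2),px.round(1),atz(n,px,.072 if l[0]=="s" else tcp[2]+.017))
print("pred yellow side",proj("side",tcp+[0,0,.017]))
c=proj("side",tcp).astype(int); x,y=max(c[0]-75,0),max(c[1]-40,0)
cv2.imwrite(f"pics/c_{sys.argv[1]}.png",cv2.resize(S[y:y+130,x:x+150,::-1],None,fx=4.5,fy=4.5,interpolation=2));print("crop origin",x,y)
E
python3 look.py lift
```

```text
3.8 [0.3911 0.3325 0.2579] [-0.4828  0.0759 -2.4019] 0.03900865288022475
side yellow_light_head 0.88 [353.3 382.8] [0.4747 0.7205 0.2749]
side yellow_light_head 0.77 [368.6 213.9] [0.3882 0.3316 0.2749]
side stub_top 0.68 [332.4 157.2] [ 0.4223 -0.0514  0.072 ]
top yellow_light_head 0.93 [167.5 244. ] [0.4525 0.6261 0.2749]
top yellow_light_head 0.39 [336.6 200.6] [0.5346 0.2748 0.2749]
top stub_top 0.8 [458.2 251. ] [ 0.4284 -0.0331  0.072 ]
pred yellow side [367.3653 214.2724]
crop origin 291 178
```

View pics/c_lift.png

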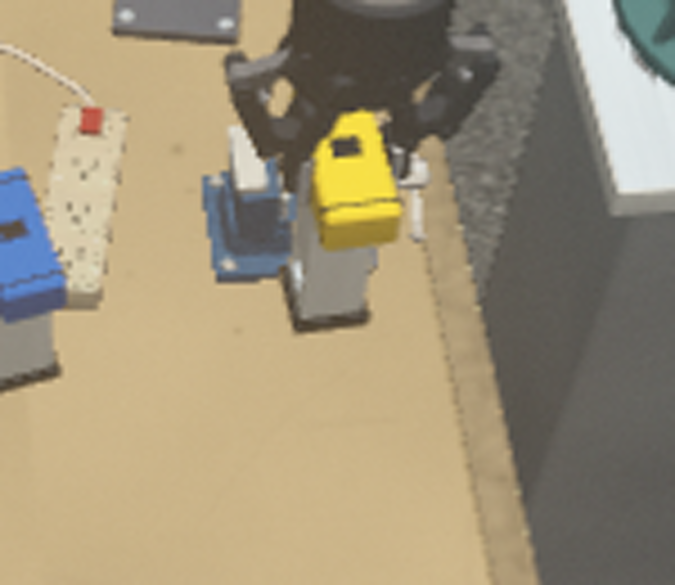

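The light is held upright, with its head at about (369,214) as predicted, and the vise is clear below. Next I'll carry it over the stub.

Call:
apply_moves:
  rows:
    - [[-40,1,0,0,0,1,-1],[-80,2,0,0,0,3,-1],[-120,4,0,0,0,5,-1],[-160,5,0,0,0,6,-1],[-200,6,0,0,0,8,-1],[-240,8,0,0,0,9,-1],[-280,9,0,0,0,11,-1],[-320,10,0,0,0,12,-1],[-350,11,0,0,0,13,-1],[-367,12,0,0,0,13.7,-1],[-367,12,0,0,0,13.7,-1],[-367,12,0,0,0,13.7,-1],[-367,12,0,0,0,13.7,-1],[-367,12,0,0,0,13.7,-1],[-367,12,0,0,0,13.7,-1]]

```text
time_s: 5.6
tcp_pos: [0.4281, -0.0321, 0.2573]
eef_rot: [[0.168, 0.986, -0.0], [0.986, -0.168, 0.0], [0.0, -0.0, -1.0]]
wrist_force: [-0.0, -0.5, -1.9]
gripper_width: 0.0392
finger_force: 61.6
```

```bash
python3 look.py over
```

```text
5.6 [ 0.4281 -0.0321  0.2573] [-0.0073 -0.5192 -1.9014] 0.039198462840734694
side yellow_light_head 0.71 [333.8 110.6] [ 0.4291 -0.031   0.2743]
side yellow_light_head 0.59 [353.7 385.3] [0.4744 0.725  0.2743]
side stub_top 0.89 [330.1 158.5] [ 0.43   -0.0464  0.072 ]
top yellow_light_head 0.97 [485.1 246.9] [ 0.432  -0.0292  0.2743]
top yellow_light_head 0.56 [168.9 246.5] [0.4473 0.6234 0.2743]
top stub_top 0.65 [457.3 251.6] [ 0.4269 -0.0308  0.072 ]
pred yellow side [334.1225 110.3233]
crop origin 258 75
```

View pics/c_over.png

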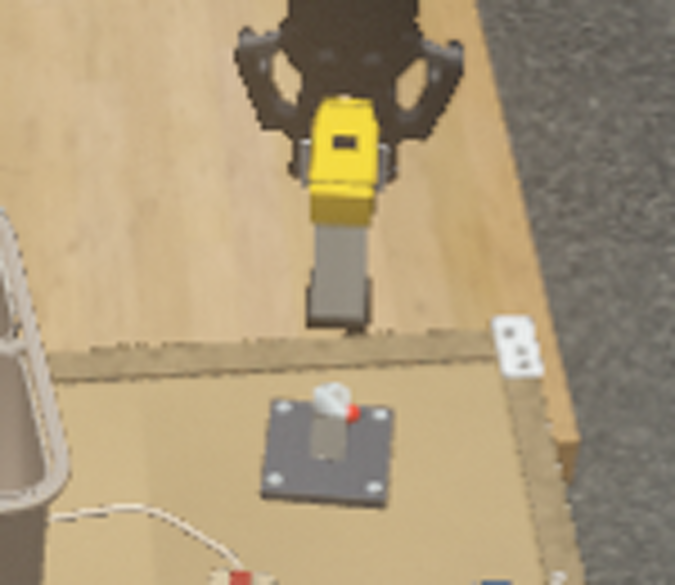

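The light hangs centred over the stub, whose top is at about (331,161) in the side picture, and its alignment agrees. Next I'll lower it onto the taper in stages.

Call:
apply_moves:
  rows:
    - [[0,1,35,0,0,0,-1],[0,1,65,0,0,0,-1],[0,1,72,0,0,0,-1],[0,1,76,0,0,0,-1],[0,1,80,0,0,0,-1],[0,1,84,0,0,0,-1],[0,1,88,0,0,0,-1],[0,1,92,0,0,0,-1],[0,1,92,0,0,0,-1]]

```text
time_s: 6.8
tcp_pos: [0.429, -0.033, 0.1651]
eef_rot: [[0.17, 0.985, -0.0], [0.986, -0.17, -0.0], [-0.0, -0.0, -1.0]]
wrist_force: [0.1, 0.4, -2.1]
gripper_width: 0.0391
finger_force: 61.4
```

Call:
apply_moves:
  rows:
    - [[0,0,4,0,0,0,-1],[0,0,8,0,0,0,-1],[0,0,12,0,0,0,-1],[0,0,16,0,0,0,-1],[0,0,20,0,0,0,-1],[0,0,20,0,0,0,-1]]

```text
time_s: 7.4
tcp_pos: [0.4275, -0.0326, 0.1441]
eef_rot: [[0.17, 0.985, -0.004], [0.986, -0.17, 0.001], [0.0, -0.004, -1.0]]
wrist_force: [-4.0, 1.1, -3.5]
gripper_width: 0.0392
finger_force: 61.5
```

Call:
apply_moves:
  rows:
    - [[0,0,4,0,0,0,-1],[0,0,8,0,0,0,-1],[0,0,12,0,0,0,-1],[0,0,16,0,0,0,-1],[0,0,19,0,0,0,-1],[0,0,21,0,0,0,-1],[0,0,23,0,0,0,-1],[0,0,24,0,0,0,-1],[0,0,24,0,0,0,-1],[0,0,24,0,0,0,-1]]

```text
time_s: 8.4
tcp_pos: [0.4295, -0.0331, 0.1215]
eef_rot: [[0.17, 0.985, 0.001], [0.985, -0.17, -0.0], [-0.0, 0.001, -1.0]]
wrist_force: [0.0, 0.7, -1.3]
gripper_width: 0.0391
finger_force: 63.1
```

Call:
apply_moves:
  rows:
    - [[0,0,1,0,0,0,-1],[0,0,2,0,0,0,-1],[0,0,2,0,0,0,-1],[0,0,2,0,0,0,-1]]

```text
time_s: 8.8
tcp_pos: [0.4296, -0.0331, 0.1206]
eef_rot: [[0.17, 0.986, 0.001], [0.986, -0.17, -0.0], [-0.0, 0.001, -1.0]]
wrist_force: [-3.5, 0.7, 15.1]
gripper_width: 0.0393
finger_force: 65.5
```

The light is now pressing on the foot at the expected height, and the sideways force from the button has gone. I'll release and back off.

Call:
apply_moves:
  rows:
    - [[0,0,-1,0,0,0,-1],[0,0,-1,0,0,0,1],[0,0,-1,0,0,0,1],[0,0,-1,0,0,0,1],[0,0,-1,0,0,0,1],[0,0,-1,0,0,0,1],[0,0,-1,0,0,0,1],[0,0,-1,0,0,0,1],[0,0,-30,0,0,0,1],[0,0,-70,0,0,0,1],[0,0,-110,0,0,0,1],[0,0,-150,0,0,0,1],[-30,0,-150,0,0,0,1],[-70,0,-150,0,0,0,1],[-110,0,-150,0,0,0,1],[-140,0,-150,0,0,0,1],[-140,0,-150,0,0,0,1],[-140,0,-150,0,0,0,1]]

```text
time_s: 10.6
tcp_pos: [0.4052, -0.1711, 0.2691]
eef_rot: [[0.172, 0.985, -0.0], [0.985, -0.172, 0.001], [0.001, -0.0, -1.0]]
wrist_force: [0.1, -0.4, 0.2]
gripper_width: 0.0855
finger_force: 0.0
```

Run:
```python
from h import *
np.set_printoptions(precision=4,suppress=True)
P={}
o=[]
for n in("side","top"):
    S=snap(n,f"pics/{n}_end.png")
    for l in("yellow_light_head","blue_light_head"):
        for d in finder.place_of(l,n)[:2]:
            px=np.array(d["location"])*[640,480]
            print(n,l,round(d["p"],2),px.round(1),atz(n,px,.136))
    c=proj(n,np.array([.428,-.033,.09]));print(n,"home head expected",proj(n,np.array([.428,-.033,.136])))
    x,y=int(c[0])-40,int(c[1])-50
    o.append(cv2.resize(S[y:y+100,x:x+80,::-1],None,fx=5,fy=5,interpolation=2))
cv2.imwrite("pics/end.png",np.hstack(o));print(r.state()["time_s"])
```

```text
side yellow_light_head 0.9 [354.7 384.7] [0.4554 0.6819 0.136 ]
side yellow_light_head 0.7 [330.5 145.6] [ 0.4323 -0.0374  0.136 ]
side blue_light_head 0.82 [295.4 227.9] [0.5555 0.2575 0.136 ]
side home head expected [332.075  146.5565]
top yellow_light_head 0.91 [169.8 247.6] [0.4503 0.6664 0.136 ]
top yellow_light_head 0.88 [466.5 252.4] [ 0.4236 -0.0337  0.136 ]
top blue_light_head 0.81 [338.  198.9] [0.5569 0.266  0.136 ]
top home head expected [466.1334 250.5217]
10.9
```

View pics/end.png

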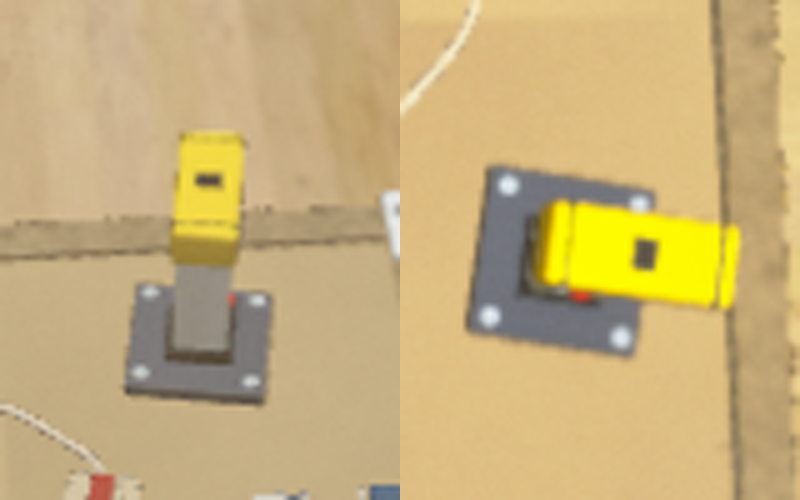

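The tube stands on the foot. The red button shows outside its wall in both views: side crop at (232,299), top crop at (580,296).

```bash
python3 -c "
from cell import r
print(r.sign_off())"
```

```text
the job is handed in; nothing more can be done
None
```

The yellow light is fully home on the stand, the red button is out through its hole, the blue light was left where it stood, and the job was handed in at about 11 s; no verdict came back.

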